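Check a hand probe on its disc, then hold it square on a sloping plate

TASK

Lift the hand probe out of its stand and first check it on the loose round steel reference disc: hold it upright with its sprung tip inside the scribed ring, pressed lightly about half-way in, for a second. Then take the reading: hold it square to the sloping steel plate on the tilting table, tip inside the ring of the ringed cross (not on the plain crosses), again pressed lightly about half-way in. Finish there, still gripping the probe with its tip pressed on the mark; never press hard, do not shove the disc or change the table's slope, and leave the other things on the bench where they are.

Things in the scene. Friction and masses are not known exactly. Their poses are not given: they have to be found in the camera images.
- probe_grip (a point): Middle of the round black grip (26 mm diameter, 32 mm below to 30 mm above this point) of the hand probe, a round rod 118 mm long standing tip down in its stand; z is its axis, tip to rear end (35 mm above). Below the grip: collar 38 mm diameter, 6 mm thick, resting on the stand; steel nose 25 mm diameter, ending 69 mm below this point; then the sprung tip. Mass 0.12 to 0.24 kg
- probe_tip (a point): Round end of the probe's sprung steel tip (8 mm diameter), on the probe's axis, 83 mm below point probe_grip when free; it moves towards the grip as it is pressed in
- probe_plunger (a joint): How far the sprung tip is pressed into the probe, in m: 0 free, 0.010 fully in. The spring gives 0.8 N at first touch, 2.8 N half-way in, 4.8 N fully in; beyond that it is rigid
- stand: Probe stand, fixed: grey painted block 60x60 mm, 62 mm tall, on a foot 84x84x8 mm, with a 31 mm hole from above, 53 mm deep, in which the probe hangs by its collar. Origin at the centre of the underside, z up
- disc_mark (a point): Reference disc, loose: flat plain steel disc 60 mm diameter, 16 mm tall, 0.35 kg, lying on the bench. This point is the centre of its upper face, inside a scribed ring of 16 mm diameter; z up
- plate_mark (a point): Ringed cross scribed on the bright, sloping steel plate: the crossing of two 22 mm lines in a ring of 16 mm diameter, on the plate's upper face. z points out of the plate (its normal), y along the table's hinge, x up the slope. Two plain 12 mm crosses lie 36 to 49 mm away
- tilt (a joint): Slope of the tilting table and plate in rad: 0 level, growing as the far (+x) side rises, so that the surface leans towards the robot. Held by strong friction; it does not move under a light push
- tilt_base: Grey fixed base of the tilting table, 150 mm (x) by 140 mm (y), 14 mm thick, side cheeks up to 70 mm high; origin at the centre of the underside, z up, hinge along y near its front. The plate on the table is 86x100x12 mm; strap clamps with bolts, 12 mm high, hold its two side edges, 12 mm down the slope from the mark, beginning 20 mm from it on +y and 48 mm on -y
- tape_measure: yellow pocket tape measure standing on edge, 36x82x64 mm; a bystander, to be left alone; origin at the centre of its underside
- brass_nut: large brass union nut, 34x39x20 mm; a bystander, to be left alone; origin at the centre of its underside
- flux_tin: open round tin, 69 mm across, 62 mm tall; a bystander, to be left alone; origin at the centre of its underside
- wood_block: pine packing block standing on its long edge, 34x85x64 mm; a bystander, to be left alone; origin at the centre of its underside
- radiator_cap: flat two-eared pressed metal radiator cap, 58x70x16 mm; a bystander, to be left alone; origin at the centre of its underside

How it is judged (in metres and radians):
On the way, in this order (a step that is already met when the one before it is completed fails the run):
1. the probe is lifted clear of its stand (z of probe_tip in the frame of stand above 0.066 m and contact force between the fingers and probe above 1 N), for 0.1 s.
2. the upright probe is held with its tip pressed part-way in inside the reference disc's ring (contact force between the fingers and probe above 1 N and value of joint probe_plunger between 0.0015 and 0.0085 m and distance between probe_tip and disc_mark below 0.008 m and angle between probe_grip's own z axis and vertical below 0.14 rad and contact force between probe and ref_disc between 0.6 and 8 N), for 0.5 s.
3. the probe is held square on the ringed cross of the sloping plate, tip pressed part-way in (contact force between the fingers and probe above 1 N and value of joint probe_plunger between 0.0015 and 0.0085 m and distance between probe_tip and plate_mark below 0.008 m and angle between the z axis of probe_grip and the z axis of plate_mark, either way round below 0.14 rad and contact force between probe and tilt between 0.6 and 8 N and linear speed of probe below 0.02 m/s), for 0.5 s.
At the end, for the whole second after the job is handed in: The fingers still grip the probe; its tip is within 8 mm of the ringed cross (inside the ring), its axis within 8 degrees of square to the plate, the sprung tip pressed in 1.5 to 8.5 mm of its 10 mm (0.6 to 8 N on the plate), and the probe is still (all of step 3); the arm keeps its last pose, push and grip.
It fails at once if the probe is pressed hard (over 15 N) on the disc or plate (contact force between probe and tilt above 15 N or contact force between probe and ref_disc above 15 N).
It fails at once if the reference disc is shoved more than 20 mm (distance of disc_mark from where it was at the start of the episode above 0.02 m).
It fails at once if the table's slope is changed (distance of plate_mark from where it was at the start of the episode above 0.006 m).
It fails at once if a bystander is moved more than 30 mm (distance of any of tape_measure, brass_nut, flux_tin, wood_block, radiator_cap from where it was at the start of the episode above 0.03 m).
It also fails if it takes over 51 s, if anything falls off the work surface, if the arm or the gripper's body presses on something with over 40 N, if the wrist force passes 120 N, or if a joint passes its speed limit or range.

ROBOT

A 6-joint arm with a two-finger parallel gripper is mounted at the origin on a cart in front of the work surface, level with it; the furniture and walls round the work are solid. World frame = base frame: x ahead of the robot, y to its left, z up, the work surface at z = 0. Lengths are in mm, angles in rad, forces in N, time in s.
With the tool pointing down it reaches from about 150 to 775 mm from the base axis. Payload 6.1 kg.
Tool frame: the origin (TCP) lies on the centre line of the jaws, within the pads' length; the fingertips stand 8 mm ahead of it and the grasp point (between the pads) lies 11 mm behind it; z points along the fingers, y is the line along which they close (so a half turn about z gives the same grasp; the last joint's range is limited). The gripper opens to 85 mm and grips with 20 to 120 N. Pads are 22 mm wide; open, the fingers measure 114 mm over their backs; the gripper's body (76 mm by 85 mm) begins 54 mm behind the grasp point. The pads swing forward as they close: fully open they stand 13 mm farther back than shut.
Start: joints at [-1.17, 0.126, -0.04, 1.405, 0, 1.571], TCP at [204.823, -483.379, 239.295] pointing down, gripper open.
Joint ranges: [-2.72, 2.72], [-0.95, 1.95], [-1.27, 1.35], [-1.78, 2.02], [-1.46, 1.47], [-3.14, 3.14]. Speed limits (rad/s): [2.39, 2.39, 3.01, 3.14, 3.14, 3.14].

INTERFACE

Orientations are given as a rotation vector (axis times angle).
In Python, from rig import state, capture, camera_model, close_job gives the robot as it stands. The module is installed in compiled form; this text tells all that it offers.
- The arm moves only by the shell command python3 -m pendant 'ROWS' [FORCE]. ROWS is text: rows parted by semicolons, each of 7 numbers parted by spaces: the shift along the tool's x, y, z in units of 25 mm (1.0 is 25 mm), then the turn, a rotation vector about the tool's x, y, z in degrees, then the opening, from 0 (shut) to 1 (fully open). In form: dx dy dz wx wy wz gripper; .... A call has exactly 5 rows; each row is the pose to reach, as a shift and turn from the pose commanded when the call began, along the tool's axes at that moment; what a row does not reach only later rows make up. A row lasts 1/12 s, in which the tool goes at most 41.7 mm and 7.16 degrees, less where a joint would pass 70% of its speed; a pose out of reach is approached as far as the arm can. A call with a gripper value outside its range is refused whole. The fingers move at their own pace and stop on an object; FORCE is the grip in N (left out, the last holds). Time passes only in rows, so rows that repeat a pose let the fingers close, or fill a call up. It gives the time, the measured TCP pose, the force, the opening and the grip force at its end, in the units of the state.
- state(): the state, without advancing time (a new reading comes with each control period).
- capture(name): name is "scene" or "top" or "wrist"; returns the picture (420x560x3 uint8, red, green, blue); there is no depth.
- camera_model(name): a dict with "fx", "fy", "cx", "cy" (pixels), "R" (3x3) and "t" (3): a world point X has camera coordinates R X + t; the wrist camera has in their place "tool_from_camera" (4x4, takes a point from camera to tool coordinates, whose origin is the TCP and whose axes are the flange's). Camera axes: x right, y down, z forward; pixel columns grow to the right and rows downward; lengths in mm; the calibration is good to about 2 mm. A picture is of the moment at which its call begins: read the wrist's pose just before it. camera_model takes no time and is no camera call.
- close_job(): hands the job in; it is judged then, once.
The state is a dict: "time_s": time; "q": joint angles; "joint_velocities": joint speeds; "joint_torque": joint torques, N m; "tool_pos": TCP position; "eef_rot": TCP orientation; "wrist_force": force on the tool from outside, world axes, zero at the start; "ft_torque": the same for the moment, N m; "finger_gap": finger opening in mm; "grip_force": force on a finger pad.
Only numpy, scipy, OpenCV 4.12 (cv2) and the standard library are available. Lean on these libraries where they do the work, as an engineer would, in place of code of your own. Each camera call takes 0.05 s, during which the arm holds its last target. There are 200 camera calls.

## Working session

There is one attempt and no reset: what is moved stays moved. The work goes in short steps, Python scripts to look and compute and a shell command to move; the robot and the scene stay as the last step left them, time stands still between calls to the robot, and variables do not carry over. Pictures are saved under pics/ and viewed, at most 10 in all, crops included, and the job is handed in when it is done.

```bash
mkdir -p pics; python3 - <<'E'
from rig import *
import cv2,numpy as np
print(state())
for n in("scene","top"):
    im=capture(n);cv2.imwrite(f"pics/{n}0.png",im[:,:,::-1])
    m=camera_model(n);print(n,m)
    cv2.imwrite(f"pics/{n}0b.png",cv2.resize(im[:,:,::-1],(800,600),interpolation=cv2.INTER_CUBIC))
print(camera_model("wrist"))
E
```

```text
{'time_s': 0.0, 'q': array([-1.17000346e+00,  1.26389360e-01, -4.05846166e-02,  1.40539485e+00,
       -1.02740742e-05,  1.57080182e+00]), 'joint_velocities': array([-0.00087194, -0.00045341,  0.0013963 ,  0.00031308, -0.00021172,
       -0.00150133]), 'joint_torque': array([ 2.88685590e-05, -4.35917222e+01,  3.52922058e+01,  1.73417054e-02,
       -1.23675268e-04, -1.31187920e-05]), 'tool_pos': array([ 204.67612433, -483.04401326,  238.53425267]), 'eef_rot': array([-3.07721578e+00, -6.25043868e-01,  5.07262328e-04]), 'wrist_force': array([ 0.04145033,  0.83096477, -0.53684409]), 'ft_torque': array([ 0.01007173, -0.01728857,  0.00912275]), 'grip_force': 0.0, 'finger_gap': 85.36955258074272}
scene {'fx': 540.94506654822, 'fy': 540.94506654822, 'cx': 280.28167933473696, 'cy': 212.28312355734147, 'R': array([[-0.60030857, -0.79964849, -0.01385354],
       [-0.5888519 ,  0.45364905, -0.66892151],
       [ 0.54118672, -0.39340163, -0.74320394]]), 't': array([370.86776223, 417.24980295, 920.73561633])}
top {'fx': 463.73366975793385, 'fy': 463.73366975793385, 'cx': 277.52757307195907, 'cy': 208.9506186605482, 'R': array([[-1.33459421e-02, -9.99910653e-01, -7.55787332e-04],
       [-9.99410151e-01,  1.33631733e-02, -3.16350254e-02],
       [ 3.16422987e-02,  3.33142315e-04, -9.99499202e-01]]), 't': array([  33.07674353,  591.79722019, 1336.18415774])}
{'fx': 338.4028610417376, 'fy': 338.4028610417376, 'cx': 279.25755440315663, 'cy': 212.3748755583901, 'tool_from_camera': array([[ 5.08202082e-04, -9.45588677e-01, -3.25364098e-01,
         8.37249739e+01],
       [ 9.99999837e-01,  3.95705260e-04,  4.11931085e-04,
         4.62240090e-01],
       [-2.60769085e-04, -3.25364254e-01,  9.45588724e-01,
        -1.34224187e+02],
       [ 0.00000000e+00,  0.00000000e+00,  0.00000000e+00,
         1.00000000e+00]])}
```

View pics/top0b.png

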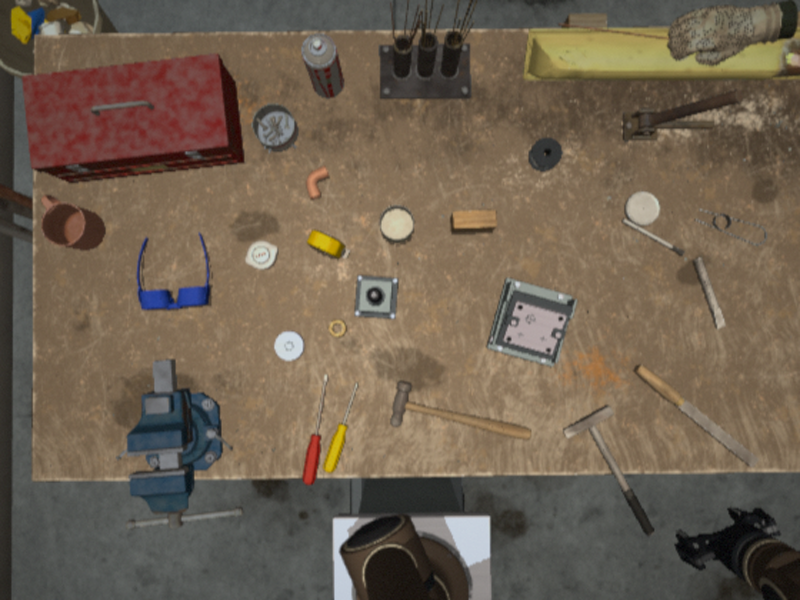

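View pics/scene0b.png

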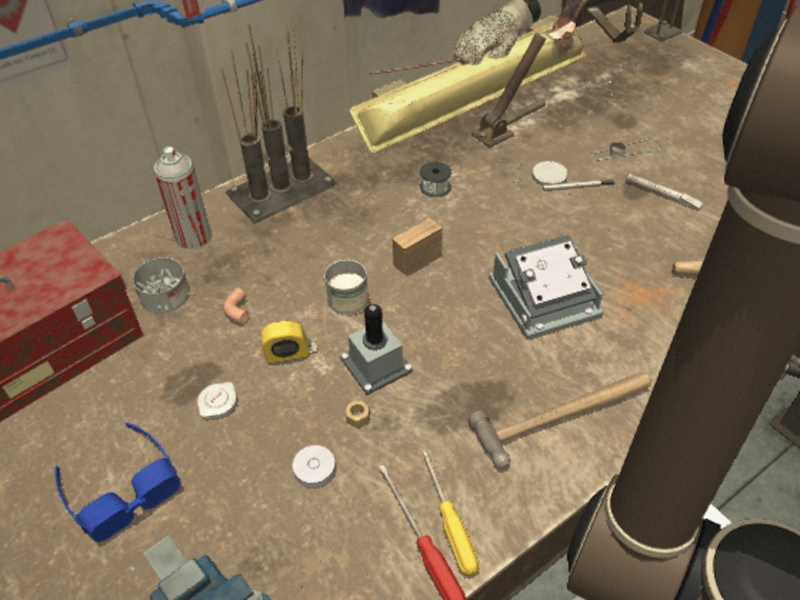

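The two pictures (800 px scale) show the probe and stand at top (376,296), the disc at (289,346), and the tilting table around (533,320) with its ringed cross near (530,318). I'll enlarge the important parts.

```bash
python3 - <<'E'
import cv2,numpy as np
t=cv2.imread("pics/top0.png");s=cv2.imread("pics/scene0.png")
def c(im,x,y,w,h,W,H): return cv2.resize(im[y:y+h,x:x+w],(W,H),interpolation=cv2.INTER_CUBIC)
# top plate 335..411 x 188..264 ; scene plate 335..425
a=np.hstack([c(t,335,190,80,60,400,300),c(s,340,160,80,60,400,300)])
b=np.hstack([c(t,180,185,120,90,400,300),c(s,200,205,100,75,400,300)])
cv2.imwrite("pics/crops.png",np.vstack([a,b]))
E
```

```text
(no output)
```

View pics/crops.png

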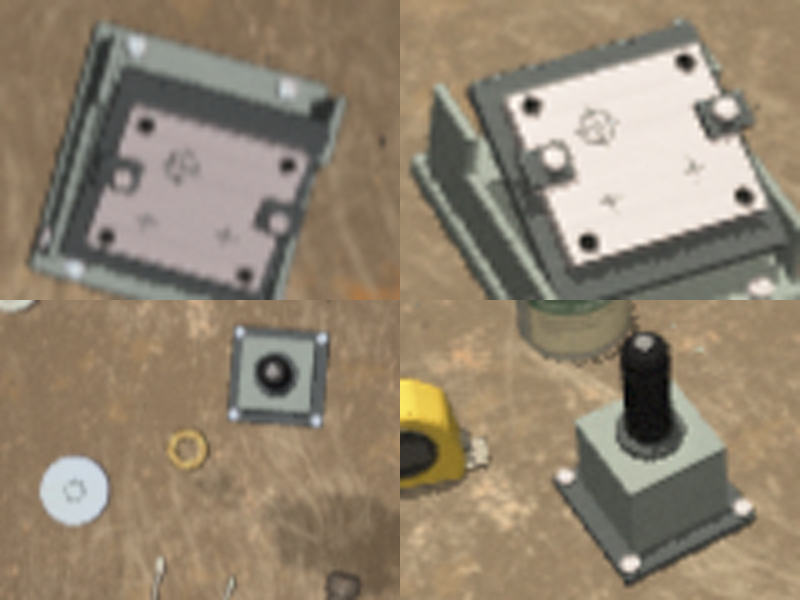

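The crops show the ringed cross at (182,166) in the top view and (598,127) in the scene view. The four plate screws are clear in both, and so are the disc ring and the probe's rear end. Next I triangulate them.

```bash
cat > h.py <<'E'
import numpy as np
from rig import *
from scipy.optimize import least_squares
from scipy.spatial.transform import Rotation as Ro
def proj(m,X):
    c=m["R"]@X+m["t"]; return np.array([m["fx"]*c[0]/c[2]+m["cx"],m["fy"]*c[1]/c[2]+m["cy"]])
def tri(pt,ps):
    T,S=camera_model("top"),camera_model("scene")
    r=least_squares(lambda X:np.r_[proj(T,X)-pt,proj(S,X)-ps],[400,0,50.])
    return r.x,np.abs(r.fun).max()
def ray(m,p,z):
    d=m["R"].T@np.array([(p[0]-m["cx"])/m["fx"],(p[1]-m["cy"])/m["fy"],1]);o=-m["R"].T@m["t"]
    return o+d*(z-o[2])/d[2]
E
python3 - <<'E'
from h import *
np.set_printoptions(precision=1,suppress=True)
tp=lambda u,v,x,y,s:np.array([x+(u+.5)/s-.5,y+(v+.5)/s-.5])
T=dict(ring=(182,166),A=(146,125),B=(288,165),C=(106,237),D=(244,275),c1=(147,221),c2=(226,235))
S=dict(ring=(598,127),A=(532,106),B=(685,62),C=(589,242),D=(745,196),c1=(612,200),c2=(694,167))
P={}
for k in T:
    P[k],e=tri(tp(*T[k],335,190,5),tp(S[k][0]-400,S[k][1],340,160,5));print(k,P[k],e)
M=np.array(list(P.values()));c=M.mean(0);n=np.linalg.svd(M-c)[2][2];n*=np.sign(n[2]);print("n",n,"tilt",np.arccos(n[2]),"res",(M-c)@n)
print("edge dirs",P["A"]-P["B"],P["A"]-P["C"],P["B"]-P["D"],P["C"]-P["D"])
st=camera_model("top");ss=camera_model("scene")
d=tp(75,191,180,185,10/3);print("disc",tri(d,np.array([314,463.5])*.7-.15),ray(st,d,16),ray(ss,np.array([314,463.5])*.7-.15,16))
r=tp(275,71,180,185,10/3);print("rear",tri(r,tp(243,42,200,205,4)),ray(st,r,130),ray(ss,tp(243,42,200,205,4),130))
for u,v in((239,33),(323,40),(234,113),(317,121)):print("bolt",ray(st,tp(u,v,180,185,10/3),10))
for k,u,v in(("nut",187,150),):print(k,ray(st,tp(u,v,180,185,10/3),20))
E
```

```text
ring [ 547.3 -232.7   78.4] 0.5547396299346588
A [ 570.1 -211.6   86.9] 0.48648779274833487
B [ 547.6 -288.2   87.1] 0.31569789486525224
C [ 508.4 -193.2   59.7] 0.4709004228013782
D [ 485.9 -270.    59.2] 0.5793394656045052
c1 [ 517.2 -215.    66. ] 0.4620607522322189
c2 [ 508.7 -258.5   67. ] 0.5247657467062936
n [-0.4  0.1  0.9] tilt 0.3993829674824621 res [-1.3  0.3  0.6  0.3 -0.1  0.4 -0.2]
edge dirs [22.5 76.6 -0.2] [ 61.7 -18.4  27.2] [ 61.6 -18.3  27.9] [22.5 76.8  0.5]
disc (array([498.6, 242.5,  13.4]), np.float64(0.538363896626123)) [499.8 243.6  16. ] [496.6 242.4  16. ]
rear (array([596.5,  65.3, 134.1]), np.float64(0.0799988456251981)) [596.8  65.6 130. ] [599.5  63.2 130. ]
bolt [635.  100.6  10. ]
bolt [627.9  27.5  10. ]
bolt [565.4 105.8  10. ]
bolt [557.5  33.7  10. ]
nut [533.9 146.1  20. ]
```

```bash
cat > go.py <<'E'
# usage: go.py x y z  yaw_of_tool_y_deg [leandeg lean_az]  -> row from the measured pose
import sys
from h import *
np.set_printoptions(precision=3,suppress=True)
a=list(map(float,sys.argv[1:])); s=state()
R=Ro.from_rotvec(s["eef_rot"])
y=np.radians(a[3]); Y=np.array([np.cos(y),np.sin(y),0]); Z=np.array([0,0,-1.])
T=Ro.from_matrix(np.c_[np.cross(Y,Z),Y,Z])
if len(a)>4:
    # tilt so that -z_tool leans leandeg from vertical towards azimuth lean_az
    z=np.radians(a[5]); ax=np.cross([0,0,1],[np.cos(z),np.sin(z),0]); T=Ro.from_rotvec(ax*np.radians(a[4]))*T
d=R.inv().apply(np.array(a[:3])-s["tool_pos"])
print("t %.2f pos %s shift %s turn %s F %s gap %.1f grip %.1f"%(s["time_s"],s["tool_pos"],d/25,(R.inv()*T).as_rotvec(degrees=True),s["wrist_force"],s["finger_gap"],s["grip_force"]))
E
python3 go.py 547 -233 220 -23
```

```text
t 0.10 pos [ 204.677 -483.085  238.611] shift [16.511 -3.868  0.749] turn [ -0.077  -0.029 -44.037] F [-0.466  0.264  0.348] gap 85.0 grip 0.0
```

```bash
python3 -m pendant '1.6 -0.4 0 0 0 -6 1; 3.2 -0.8 0 0 0 -12 1; 4.8 -1.2 0.2 0 0 -18 1; 6.4 -1.6 0.3 0 0 -24 1; 8 -2 0.4 0 0 -30 1'; python3 go.py 547 -233 220 -23
```

```text
time_s: 0.52
tool_pos: [370.4, -357.9, 228.8]
eef_rot: [-2.808, -1.407, 0.0]
wrist_force: [-0.1, -0.3, 0.3]
finger_gap: 85.5
grip_force: 0.0
t 0.52 pos [ 370.4   -357.874  228.828] shift [8.23  2.667 0.352] turn [ -0.032  -0.007 -13.78 ] F [-0.089 -0.349  0.267] gap 85.5 grip 0.0
```

```bash
python3 -m pendant '1.6 0.5 0 0 0 -4 1; 3.1 1 0.1 0 0 -8 1; 4.6 1.5 0.2 0 0 -12 1; 6.2 2.1 0.3 0 0 -13.8 1; 7.7 2.6 0.35 0 0 -13.8 1' >/dev/null;python3 -m pendant '0.5 0.1 0 0 0 0 1;0.5 0.1 0 0 0 0 1;0.5 0.1 0 0 0 0 1;0.5 0.1 0 0 0 0 1;0.5 0.1 0 0 0 0 1'; python3 - <<'E'
from h import *
import cv2
s=state();im=capture("wrist");np.savez("w1.npz",p=s["tool_pos"],r=s["eef_rot"])
cv2.imwrite("pics/w1.png",cv2.resize(im[:,:,::-1],(800,600),interpolation=cv2.INTER_CUBIC))
E
python3 go.py 596.5 66.5 200 6.4
```

```text
time_s: 1.35
tool_pos: [543.5, -235.3, 220.8]
eef_rot: [2.625, 1.726, -0.0]
wrist_force: [-0.3, 0.0, 0.7]
finger_gap: 85.3
grip_force: 0.0
t 1.40 pos [ 543.501 -235.388  220.883] shift [11.927 -2.84   0.832] turn [  0.012   0.015 -29.75 ] F [ 0.299  0.357 -0.106] gap 85.0 grip 0.0
```

View pics/w1.png

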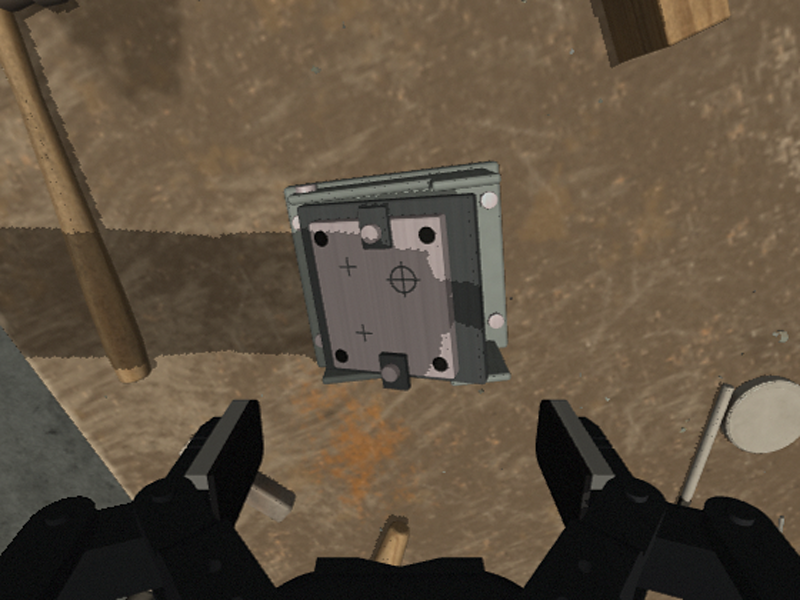

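The wrist picture shows the ringed cross at (403,279), the screws at (427,235), (440,364), (321,239) and (341,356), and the plain crosses at (348,267) and (364,333). I combine all three views.

```bash
python3 - <<'E'
from h import *
np.set_printoptions(precision=3,suppress=True)
tp=lambda u,v,x,y,s:np.array([x+(u+.5)/s-.5,y+(v+.5)/s-.5])
T=dict(ring=(182,166),A=(146,125),B=(288,165),C=(106,237),D=(244,275),c1=(147,221),c2=(226,235))
S=dict(ring=(598,127),A=(532,106),B=(685,62),C=(589,242),D=(745,196),c1=(612,200),c2=(694,167))
W=dict(ring=(403,279),A=(427,235),B=(440,364),C=(321,239),D=(341,356),c1=(348,267),c2=(364,333))
w=np.load("w1.npz");wm=camera_model("wrist");M=np.eye(4);M[:3,:3]=Ro.from_rotvec(w["r"]).as_matrix();M[:3,3]=w["p"]
M=np.linalg.inv(M@wm["tool_from_camera"]);wm["R"]=M[:3,:3];wm["t"]=M[:3,3]
t,s=camera_model("top"),camera_model("scene");P={}
for k in T:
    f=lambda X:np.r_[(proj(t,X)-tp(*T[k],335,190,5))/.5,(proj(s,X)-tp(S[k][0]-400,S[k][1],340,160,5))/.4,(proj(wm,X)-tp(*W[k],0,0,1/.7))/.35]
    r=least_squares(f,[500,-200,70.]);P[k]=r.x;print(k,r.x,r.fun)
Q=np.array(list(P.values()));c=Q.mean(0);n=np.linalg.svd(Q-c)[2][2];n*=np.sign(n[2])
print("n",n,"tilt",np.degrees(np.arccos(n[2])),"az",np.degrees(np.arctan2(n[1],n[0])),"res",(Q-c)@n)
y=P["A"]-P["B"]+P["C"]-P["D"];print("hinge az",np.degrees(np.arctan2(y[1],y[0])), P["ring"]-n*((P["ring"]-c)@n))
E
```

```text
ring [ 547.241 -233.07    78.154] [ 1.241  0.876 -1.107  0.071 -0.037  0.02 ]
A [ 570.528 -212.66    85.957] [ 1.532  0.434 -0.783  0.032 -0.11  -0.101]
B [ 547.712 -289.366   86.928] [ 1.356  0.375 -0.053 -0.411 -0.134 -0.359]
C [ 508.656 -194.433   58.602] [ 1.656  0.532 -0.501  0.058 -0.076 -0.219]
D [ 485.808 -271.051   59.096] [ 1.805  1.027 -0.533 -0.267 -0.079 -0.364]
c1 [ 517.613 -216.044   64.846] [ 1.463  0.396 -0.793  0.093 -0.115 -0.075]
c2 [ 508.736 -259.407   66.646] [ 1.513  0.82  -0.707 -0.079 -0.069 -0.184]
n [-0.372  0.12   0.92 ] tilt 23.02728233062584 az 162.0736079807686 res [-0.752  0.22   0.369  0.267  0.001  0.078 -0.183]
hinge az 73.41484729649656 [ 546.961 -232.979   78.846]
```

```bash
python3 -m pendant '1.5 -0.4 0 0 0 -6 1; 3 -0.8 0 0 0 -12 1; 4.5 -1.1 0 0 0 -18 1; 6 -1.5 0 0 0 -24 1; 7.5 -1.8 0 0 0 -29.7 1'; python3 go.py 596.5 66.5 180 6.4
```

```text
time_s: 1.82
tool_pos: [576.5, -43.9, 221.2]
eef_rot: [2.089, 2.345, 0.001]
wrist_force: [-0.5, -0.1, 0.1]
finger_gap: 85.6
grip_force: 0.0
t 1.82 pos [576.469 -43.916 221.176] shift [4.295 1.303 1.647] turn [0.042 0.013 0.213] F [-0.495 -0.132  0.143] gap 85.6 grip 0.0
```

```bash
python3 -m pendant '1.4 0.4 0.4 0 0 0 1; 2.8 0.8 0.8 0 0 0 1;4.2 1.3 1.2 0 0 0 1;4.3 1.3 1.6 0 0 0 1;4.3 1.3 1.6 0 0 0 1'; python3 - <<'E'
from h import *
import cv2
s=state();im=capture("wrist");np.savez("w2.npz",p=s["tool_pos"],r=s["eef_rot"])
cv2.imwrite("pics/w2.png",cv2.resize(im[:,:,::-1],(800,600),interpolation=cv2.INTER_CUBIC))
E
```

```text
time_s: 2.23
tool_pos: [596.3, 67.0, 178.5]
eef_rot: [-2.089, -2.344, 0.004]
wrist_force: [-0.4, -0.2, -0.7]
finger_gap: 84.9
grip_force: 0.0
```

View pics/w2.png

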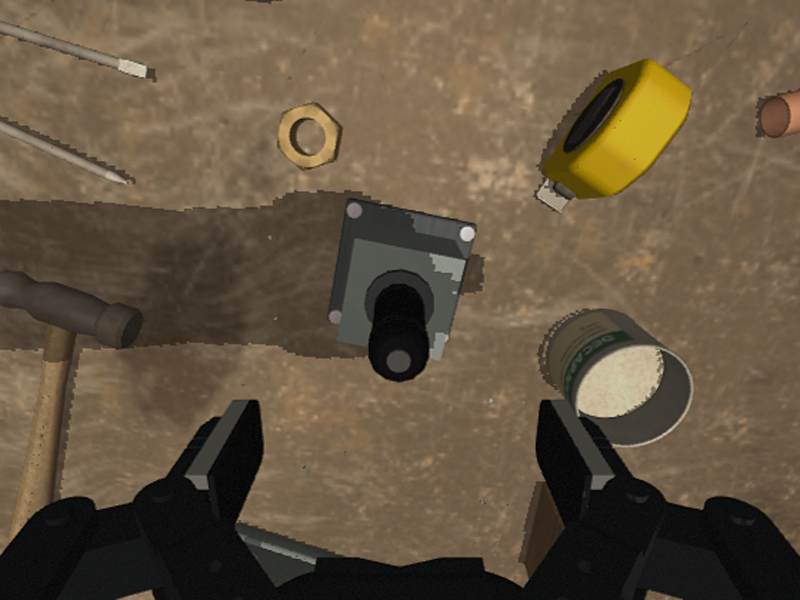

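The probe's rear end is at (398,360), with nothing between it and the jaws. I back-project that point at z=135.

```bash
cat > wr.py <<'E'
import sys
from h import *
def wray(f,u,v,z):
    w=np.load(f);wm=camera_model("wrist");M=np.eye(4);M[:3,:3]=Ro.from_rotvec(w["r"]).as_matrix();M[:3,3]=w["p"]
    M=np.linalg.inv(M@wm["tool_from_camera"]);wm["R"]=M[:3,:3];wm["t"]=M[:3,3]
    return ray(wm,((u+.5)*.7-.5,(v+.5)*.7-.5),z)
E
python3 -c "
from wr import *
print(wray('w2.npz',398,360,135), wray('w2.npz',399,300,68))"
python3 go.py 596.5 66 99 6.4
```

```text
[595.81422266  65.03182558 135.        ] [595.72213453  68.11490477  68.        ]
t 2.28 pos [596.431  65.762 179.648] shift [0.011 0.011 3.226] turn [-0.127  0.027  0.085] F [ 0.533 -0.841  0.537] gap 85.3 grip 0.0
```

```bash
python3 -m pendant '0 0 1 0 0 0 1;0 0 2 0 0 0 1;0 0 3 0 0 0 1;0 0 3.45 0 0 0 1;0 0 3.45 0 0 0 1' >/dev/null; python3 -m pendant '0 0 0 0 0 0 0.5;0 0 0 0 0 0 0.3;0 0 0 0 0 0 0.2;0 0 0 0 0 0 0;0 0 0 0 0 0 0' 50;python3 -m pendant '0 0 0 0 0 0 0;0 0 0 0 0 0 0;0 0 0 0 0 0 0;0 0 0 0 0 0 0;0 0 0 0 0 0 0' 50
python3 - <<'E'
from h import *
import cv2
p=[]
for _ in range(4): capture("wrist");s=state();p.append(np.r_[s["tool_pos"],s["wrist_force"],s["eef_rot"]])
print(np.mean(p,0),np.std(p,0))
E
```

```text
time_s: 3.12
tool_pos: [597.7, 66.3, 95.4]
eef_rot: [2.092, 2.343, 0.002]
wrist_force: [-0.8, -0.5, -0.8]
finger_gap: 25.4
grip_force: 14.6
time_s: 3.53
tool_pos: [597.9, 66.3, 95.5]
eef_rot: [2.092, 2.342, 0.002]
wrist_force: [-1.2, -0.8, 5.2]
finger_gap: 24.7
grip_force: 48.9
[ 5.97931582e+02  6.63063432e+01  9.54841518e+01 -1.29886589e+00
 -6.38878586e-01  5.97784483e+00  2.09151662e+00  2.34222602e+00
  1.97423223e-03] [6.75069922e-03 1.17334531e-02 1.48939608e-02 5.56444600e-01
 4.31206783e-01 5.60804081e-01 4.14380723e-05 2.28296546e-05
 3.67690697e-05]
```

```bash
python3 -m pendant '0 0 -0.4 0 0 0 0;0 0 -1.2 0 0 0 0;0 0 -2.2 0 0 0 0;0 0 -3.2 0 0 0 0;0 0 -4 0 0 0 0' ; python3 -m pendant '0 0 0 0 0 0 0;0 0 0 0 0 0 0;0 0 0 0 0 0 0;0 0 0 0 0 0 0;0 0 0 0 0 0 0'
python3 go.py 499 243 195 26
```

```text
time_s: 4.15
tool_pos: [597.3, 66.4, 196.3]
eef_rot: [2.092, 2.343, 0.001]
wrist_force: [0.9, -0.4, -2.2]
finger_gap: 25.1
grip_force: 49.3
time_s: 4.57
tool_pos: [596.6, 66.2, 192.6]
eef_rot: [-2.091, -2.342, 0.003]
wrist_force: [-0.8, -0.5, -1.8]
finger_gap: 24.8
grip_force: 49.5
t 4.57 pos [596.557  66.17  192.587] shift [ 7.468 -3.081 -0.088] turn [ -0.164  -0.029 -19.533] F [-0.787 -0.529 -1.779] gap 24.8 grip 49.5
```

```bash
python3 -m pendant '1.5 -0.6 0 0 0 -4 0;3 -1.2 0 0 0 -8 0;4.5 -1.8 0 0 0 -12 0;6 -2.5 0 0 0 -16 0;7.5 -3.1 0 0 0 -19.5 0' >/dev/null;python3 -m pendant '0 0 0.5 0 0 0 0;0 0 1 0 0 0 0;0 0 1.5 0 0 0 0;0 0 2 0 0 0 0;0 0 2.2 0 0 0 0'>/dev/null; python3 -m pendant '0 0 0 0 0 0 0;0 0 0 0 0 0 0;0 0 0 0 0 0 0;0 0 0 0 0 0 0;0 0 0 0 0 0 0'
python3 - <<'E'
from h import *
import cv2
s=state();im=capture("wrist");np.savez("w3.npz",p=s["tool_pos"],r=s["eef_rot"])
im2=capture("scene");im3=capture("top")
r=lambda a,x,y,w,h:cv2.resize(a[y:y+h,x:x+w,::-1],(400,300),interpolation=cv2.INTER_CUBIC)
im4=np.vstack([np.hstack([r(im2,170,255,120,90),r(im,0,0,560,420)]),cv2.resize(im[120:295,160:393,::-1],(800,600),interpolation=cv2.INTER_CUBIC)[:300]])
cv2.imwrite("pics/w3.png",cv2.resize(im[:,:,::-1],(800,600),interpolation=cv2.INTER_CUBIC))
cv2.imwrite("pics/s3.png",np.hstack([r(im2,160,250,160,120),r(im3,160,200,120,90)]))
E
python3 go.py 499 243 94 26
```

```text
time_s: 5.82
tool_pos: [499.7, 243.9, 140.0]
eef_rot: [1.666, 2.663, 0.002]
wrist_force: [-0.2, 0.7, -2.5]
finger_gap: 25.3
grip_force: 49.6
t 5.97 pos [499.412 243.816 139.67 ] shift [-0.022 -0.03   1.827] turn [ 0.035  0.001 -0.043] F [-0.125  0.13  -0.916] gap 25.0 grip 49.6
```

View pics/w3.png

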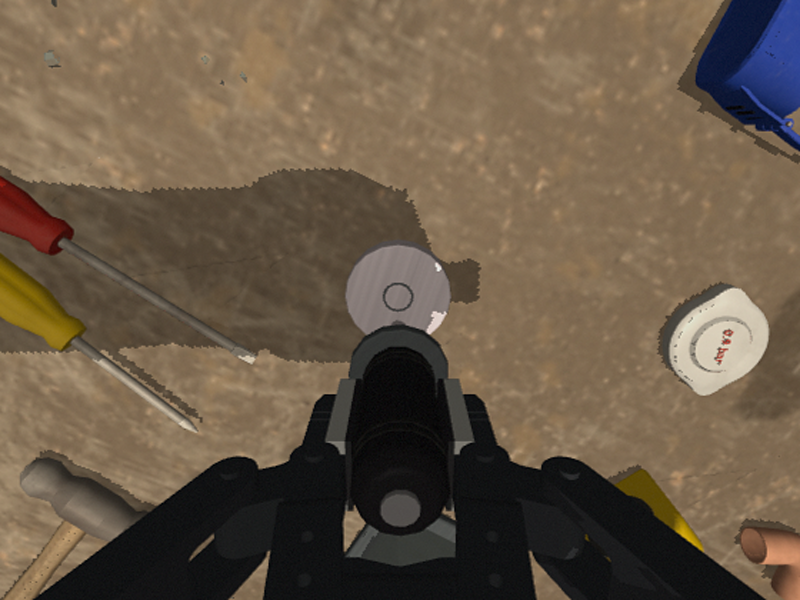

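View pics/s3.png

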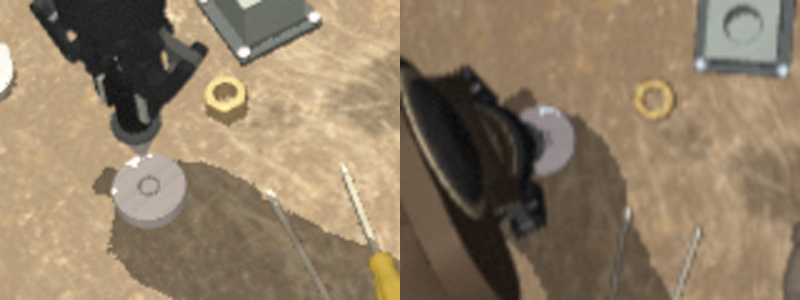

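The wrist view has the disc ring at (398,297), the probe's rear end at (401,508), and the tip just above the collar near (398,323). I check the probe's axis in the tool frame and where the ring lies.

```bash
python3 - <<'E'
from wr import *
w=np.load('w3.npz');R=Ro.from_rotvec(w["r"]);z=w["p"][2]
print("disc",wray('w3.npz',398,297,16))
for k,u,v,h in(("rear",401,508,39.5),("tip",398,323,-78.5),("collar",399,362,-27.5)):
    print(k,R.inv().apply(wray('w3.npz',u,v,z+h)-w["p"]))
E
```

```text
disc [499.70919819 242.19624427  16.        ]
rear [ -1.45498226   0.05758464 -39.50000698]
tip [ 0.57039046 -0.79825356 78.49909701]
collar [ 5.06964742 -0.37234452 27.49973006]
```

```bash
cat > f.py <<'E'
from h import *
p=[]
for _ in range(5): capture("wrist");s=state();p.append(np.r_[s["tool_pos"],s["wrist_force"]])
np.set_printoptions(precision=2,suppress=True);print(s["time_s"],np.mean(p,0),s["grip_force"])
E
python3 f.py
python3 -m pendant '-0.04 -0.02 0.4 0 0 0 0;-0.04 -0.02 0.8 0 0 0 0;-0.04 -0.02 1.2 0 0 0 0;-0.04 -0.02 1.5 0 0 0 0;-0.04 -0.02 1.7 0 0 0 0' >/dev/null; python3 -m pendant '0 0 0 0 0 0 0;0 0 0 0 0 0 0;0 0 0 0 0 0 0;0 0 0 0 0 0 0;0 0 0 0 0 0 0'; python3 f.py
python3 -m pendant '0 0 0.04 0 0 0 0;0 0 0.08 0 0 0 0;0 0 0.12 0 0 0 0;0 0 0.16 0 0 0 0;0 0 0.2 0 0 0 0'; python3 f.py
```

```text
6.2167 [499.27 243.81 139.43  -0.15   0.35  -1.89] 49.553368985652924
time_s: 7.05
tool_pos: [499.5, 242.9, 97.3]
eef_rot: [1.665, 2.663, 0.001]
wrist_force: [-0.1, -0.2, -2.4]
finger_gap: 24.9
grip_force: 49.6
7.3 [499.38 242.77  97.12   0.03  -0.1   -1.73] 49.612960517406464
time_s: 7.72
tool_pos: [499.3, 242.7, 91.8]
eef_rot: [1.666, 2.664, 0.0]
wrist_force: [-0.2, -0.4, -1.1]
finger_gap: 24.5
grip_force: 49.6
7.9667 [499.23 242.71  91.81  -0.15  -0.12  -0.36] 49.63879108428955
```

```bash
python3 -m pendant '0 0 0.04 0 0 0 0;0 0 0.08 0 0 0 0;0 0 0.12 0 0 0 0;0 0 0.12 0 0 0 0;0 0 0.12 0 0 0 0'; python3 f.py
```

```text
time_s: 8.38
tool_pos: [499.3, 242.7, 88.9]
eef_rot: [1.666, 2.664, 0.0]
wrist_force: [-0.7, 0.3, 0.9]
finger_gap: 24.9
grip_force: 49.8
8.6333 [499.27 242.7   88.89  -0.52   0.09   1.33] 49.76629436016083
```

```bash
for i in 1 2 3; do python3 -m pendant '0 0 0 0 0 0 0;0 0 0 0 0 0 0;0 0 0 0 0 0 0;0 0 0 0 0 0 0;0 0 0 0 0 0 0' >/dev/null; done
python3 f.py; python3 - <<'E'
from h import *
import cv2
a=capture("scene");b=capture("wrist")
r=lambda a,x,y,w,h:cv2.resize(a[y:y+h,x:x+w,::-1],(400,300),interpolation=cv2.INTER_CUBIC)
cv2.imwrite("pics/s4.png",np.hstack([r(a,180,285,80,60),r(b,180,140,200,150)]))
E
```

```text
10.1333 [499.23 242.69  88.81  -0.09   0.42   1.35] 49.758015275001526
```

View pics/s4.png

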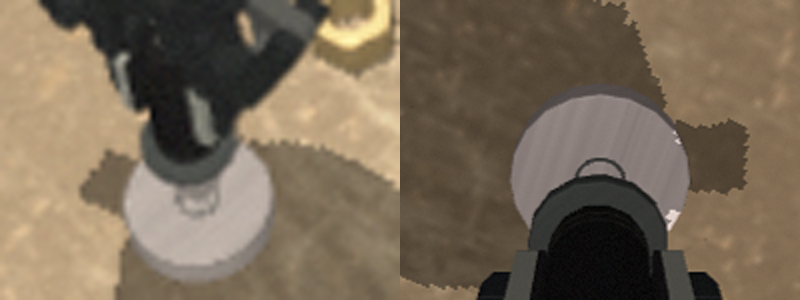

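The tip is inside the scribed ring and the disc has not moved. The force is about 3.1 N above the free baseline, so the plunger is about half-way in. I lift and carry the probe to the plate.

```bash
python3 -m pendant '0 0 -0.4 0 0 0 0;0 0 -1.2 0 0 0 0;0 0 -2.2 0 0 0 0;0 0 -3.2 0 0 0 0;0 0 -4 0 0 0 0'; python3 go.py 506 -220 190 -23
```

```text
time_s: 10.65
tool_pos: [499.1, 242.6, 190.9]
eef_rot: [1.666, 2.663, 0.001]
wrist_force: [1.2, 0.0, -2.3]
finger_gap: 25.2
grip_force: 49.5
t 10.65 pos [499.13  242.637 190.887] shift [-16.758  -7.854   0.031] turn [ 0.026 -0.013 48.963] F [ 1.154  0.007 -2.347] gap 25.2 grip 49.5
```

```bash
python3 -m pendant '-1.4 -0.6 0 0 0 5 0;-2.8 -1.3 0 0 0 10 0;-4.2 -2 0 0 0 15 0;-5.6 -2.6 0 0 0 20 0;-7 -3.3 0 0 0 25 0'; python3 go.py 506 -220 190 -23
```

```text
time_s: 11.07
tool_pos: [501.3, 47.7, 189.2]
eef_rot: [-2.207, -2.236, -0.0]
wrist_force: [1.0, 0.3, -2.0]
finger_gap: 24.8
grip_force: 49.7
t 11.07 pos [501.272  47.749 189.19 ] shift [-10.712   0.047  -0.033] turn [ 0.001 -0.002 23.762] F [ 1.01   0.335 -2.035] gap 24.8 grip 49.7
```

```bash
python3 -m pendant '-1.4 0 0 0 0 5 0;-2.8 0 0 0 0 10 0;-4.2 0 0 0 0 15 0;-5.6 0 0 0 0 20 0;-7 0 0 0 0 23.8 0'; python3 go.py 506.6 -220.6 182 -23 23 163
```

```text
time_s: 11.48
tool_pos: [504.0, -127.4, 189.2]
eef_rot: [-2.621, -1.732, 0.0]
wrist_force: [1.2, 1.0, -1.9]
finger_gap: 24.5
grip_force: 49.7
t 11.48 pos [ 504.011 -127.421  189.211] shift [-3.388  1.557  0.288] turn [-22.885   2.418  -0.08 ] F [ 1.161  0.957 -1.871] gap 24.5 grip 49.7
```

```bash
python3 -m pendant '-0.7 0.3 0 -4.6 0.5 0 0;-1.4 0.6 0 -9.2 1 0 0;-2.1 0.9 0 -13.8 1.4 0 0;-2.7 1.2 0.1 -18.4 1.9 0 0;-3.4 1.55 0.2 -22.9 2.4 0 0'>/dev/null;  python3 -m pendant '0 0 0 0 0 0 0;0 0 0 0 0 0 0;0 0 0 0 0 0 0;0 0 0 0 0 0 0;0 0 0 0 0 0 0'; python3 f.py; python3 go.py 506.6 -220.6 178.5 -23 23 163
python3 - <<'E'
from h import *
import cv2
s=state();b=capture("wrist");np.savez("w5.npz",p=s["tool_pos"],r=s["eef_rot"]);a=capture("scene")
r=lambda a,x,y,w,h:cv2.resize(a[y:y+h,x:x+w,::-1],(400,300),interpolation=cv2.INTER_CUBIC)
cv2.imwrite("pics/s5.png",np.hstack([r(a,330,140,100,75),r(b,180,140,200,150)]))
E
```

```text
time_s: 12.32
tool_pos: [508.2, -218.7, 184.3]
eef_rot: [2.34, 1.555, 0.365]
wrist_force: [0.4, 0.4, -2.3]
finger_gap: 25.0
grip_force: 50.2
12.5667 [ 507.94 -218.77  183.91    0.04   -0.15   -2.2 ] 50.234499871730804
t 12.57 pos [ 507.69  -218.859  183.752] shift [-0.089 -0.093  0.185] turn [-0.005 -0.075  0.186] F [-0.183 -0.109 -3.603] gap 25.0 grip 50.2
```

View pics/s5.png

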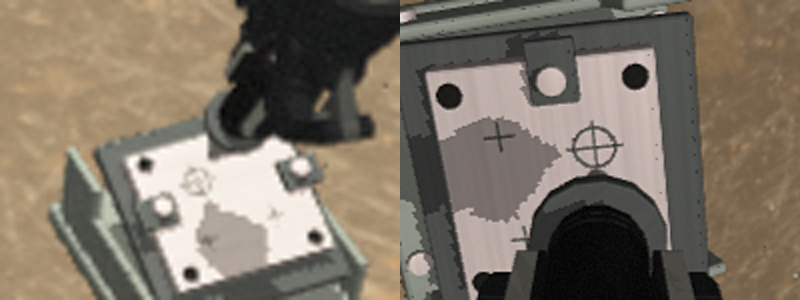

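The ringed cross is at crop (596,147) in the wrist view, just up from the tip. I check the mark's position along this ray and work out the pose for first touch.

```bash
python3 - <<'E'
from h import *
w=np.load('w5.npz');wm=camera_model("wrist");M=np.eye(4);R=Ro.from_rotvec(w["r"]);M[:3,:3]=R.as_matrix();M[:3,3]=w["p"]
M=np.linalg.inv(M@wm["tool_from_camera"]);wm["R"]=M[:3,:3];wm["t"]=M[:3,3]
for z in(77.6,78.6,79.6):
    X=ray(wm,(277.75,213.25),z);print(X,R.inv().apply(X-w["p"]), -R.as_matrix()[:,2])
print(R.inv().apply(np.array([547.1,-233,78.6])-w["p"]))
E
```

```text
[ 548.571682   -234.17993502   77.6       ] [ -2.97416297  -1.07513009 114.73560701] [-0.37407979  0.11298713  0.92048803]
[ 548.31619462 -233.71763662   78.6       ] [ -2.60304912  -1.07125024 113.66731254] [-0.37407979  0.11298713  0.92048803]
[ 548.06070724 -233.25533822   79.6       ] [ -2.23193527  -1.06737039 112.59901807] [-0.37407979  0.11298713  0.92048803]
[ -2.40136773  -2.36203297 113.131275  ]
```

```bash
python3 -m pendant '-0.11 -0.05 0.3 0 0 0 0;-0.11 -0.05 0.6 0 0 0 0;-0.11 -0.05 0.9 0 0 0 0;-0.11 -0.05 1.1 0 0 0 0;-0.11 -0.05 1.2 0 0 0 0'>/dev/null;  python3 -m pendant '0 0 0 0 0 0 0;0 0 0 0 0 0 0;0 0 0 0 0 0 0;0 0 0 0 0 0 0;0 0 0 0 0 0 0'>/dev/null
cat > g.py <<'E'
from h import *
p=[]
for _ in range(8): capture("wrist");s=state();p.append(np.r_[s["tool_pos"],s["wrist_force"]])
m=np.mean(p,0);R=Ro.from_rotvec(s["eef_rot"]);np.set_printoptions(precision=2,suppress=True)
print(s["time_s"],m,"F tool",R.inv().apply(m[3:]),"mark in tool",R.inv().apply(np.array([547.7,-233.3,78.6])-m[:3]),s["grip_force"])
E
python3 g.py; python3 -m pendant '0 0 0.04 0 0 0 0;0 0 0.08 0 0 0 0;0 0 0.12 0 0 0 0;0 0 0.16 0 0 0 0;0 0 0.2 0 0 0 0'>/dev/null; python3 g.py
```

```text
13.9 [ 516.49 -224.64  155.78   -0.08    0.06   -1.96] F tool [-0.05 -0.85  1.76] mark in tool [ 0.71 -0.48 83.7 ] 50.26633411645889
14.7167 [ 518.34 -225.18  151.01   -0.82    0.     -0.36] F tool [-0.32 -0.83  0.03] mark in tool [ 0.71 -0.38 78.55] 50.3590527176857
```

```bash
python3 -m pendant '0 0 0.04 0 0 0 0;0 0 0.08 0 0 0 0;0 0 0.11 0 0 0 0;0 0 0.11 0 0 0 0;0 0 0.11 0 0 0 0'>/dev/null; python3 -m pendant '0 0 0 0 0 0 0;0 0 0 0 0 0 0;0 0 0 0 0 0 0;0 0 0 0 0 0 0;0 0 0 0 0 0 0'>/dev/null; python3 g.py
python3 - <<'E'
from h import *
import cv2
b=capture("wrist");a=capture("scene")
r=lambda a,x,y,w,h:cv2.resize(a[y:y+h,x:x+w,::-1],(400,300),interpolation=cv2.INTER_CUBIC)
cv2.imwrite("pics/s6.png",np.hstack([r(a,340,150,80,60),r(b,200,160,160,120)]))
E
```

```text
15.95 [ 519.38 -225.49  148.48   -1.55    0.48    0.18] F tool [-0.14 -1.42 -0.8 ] mark in tool [ 0.7  -0.38 75.8 ] 50.48171013593674
```

View pics/s6.png

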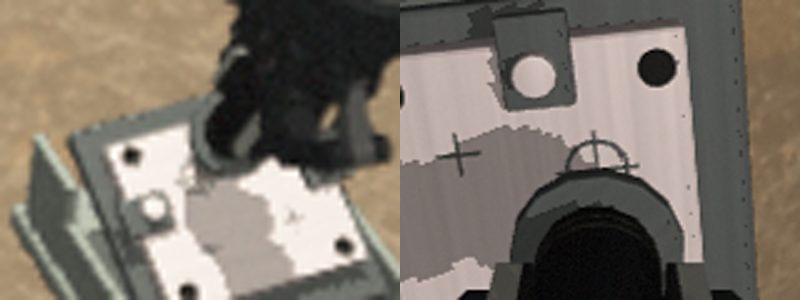

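```bash
python3 - <<'E'
from h import *
import cv2
g=cv2.cvtColor(cv2.imread("pics/w3.png"),cv2.COLOR_BGR2GRAY)
for y in range(308,346,3):print(y,g[y,372:428:3])
w=np.load('w3.npz');wm=camera_model("wrist");C=np.linalg.inv(wm["tool_from_camera"])
def px(p):
    c=(C@np.r_[p,1])[:3];return np.array([wm["fx"]*c[0]/c[2]+wm["cx"],wm["fy"]*c[1]/c[2]+wm["cy"]])
a=np.linspace(0,2*np.pi,200)
for x in(-3,0,3):
    # top-most image row of: tip ball, nose rim, collar rim (800 scale), for an axis at tool x
    for nm,z,r in(("tip",75,4),("nose",64.5,12.5),("collarlow",33.5,19)):
        P=np.array([px([x+r*np.cos(t),r*np.sin(t),z]) for t in a])/.7;print(x,nm,P[:,1].min(),P[:,0].min(),P[:,0].max())
T=wm["tool_from_camera"];d=T[:3,:3]@np.array([(278.8-wm["cx"])/wm["fx"],(227.4-wm["cy"])/wm["fy"],1]);print("mark in tool now",T[:3,3]+d*(74-T[2,3])/d[2])
E
```

```text
308 [125 121 121 125 126 119  60  94 115 107  94  56 113 127 127 127 125 127
 126]
311 [122 121 122 124 124 125 134 104  89  97 108 124 126 124 128 126 124 129
 125]
314 [120 121 122 123 122 124 128 122 122 119 124 123 125 123 127 124 126 127
 126]
317 [120 121 123 123 123 126 126 123 121 119 123 125 122 126 126 125 127 125
 127]
320 [121 122 123 121 123 127 123 125  88 110 126 125 122 127 125 125 128 124
 125]
323 [121 123 124 122 126 128 122  74  76  73  73 112 126 128 124 127 126 125
 124]
326 [120 122 126 117  67  48  23  25  29  28  31  25  40  99 123 129 125 126
 119]
329 [122 112  31  28  32  34  37  36  38  39  40  38  34  28  27  17  84 116
 151]
332 [ 47  22  34  49  55  55  58  56  54  54  50  53  57  52  41  35  30  20
 129]
335 [35 46 56 54 53 53 54 53 52 52 52 53 53 53 54 55 52 44 22]
338 [57 55 52 51 52 52 54 52 52 52 53 53 53 54 52 52 53 53 49]
341 [54 51 53 53 53 52 52 50 53 54 53 55 52 53 52 51 53 52 52]
344 [52 52 52 53 52 52 53 53 54 55 54 54 53 52 51 51 53 53 51]
-3 tip 324.6140197169524 390.2584958787968 407.3647431042959
-3 nose 315.36054647985253 370.86488015378364 426.7907653021621
-3 collarlow 328.01733757929895 349.69908803994645 448.0754934938622
0 tip 318.5793732718267 390.22240379563425 407.4029064272322
0 nose 308.9201167087959 370.73898511210564 426.9189617488104
0 collarlow 320.5191936108577 349.44190397270927 448.3359319046771
3 tip 312.491797464906 390.18599700087873 407.44140251015665
3 nose 302.41978522571895 370.61194080664654 427.04832832828504
3 collarlow 312.9390448428705 349.1819988750803 448.5991251969113
mark in tool now [ 1.27355761 -0.24489892 74.        ]
```

The tip is about 2.6 mm from the mark, inside the ring. The plunger is about 4.4 mm in at roughly 2.6 N, and the probe is square and still, so I hand the job in.

```bash
python3 -c "
from rig import *
print(close_job())"
```

```text
the job is handed in; nothing more can be done
None
```

I checked the probe on the reference disc, then left it gripped and pressed on the plate's ringed cross; by my estimates it is about 2.6 mm off the mark, 4.4 mm in at roughly 2.6 N. The job is handed in, and no verdict came back.

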